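# Fetch the cover-slip carton from behind the bottle

## Robot

A 6-joint arm with a two-finger parallel gripper is mounted at the origin on a cart in front of the work surface, level with it; the furniture and walls round the work are solid. World frame = base frame: x ahead of the robot, y to its left, z up, the work surface at z = 0. Lengths are in mm, angles in rad, forces in N, time in s.
With the tool pointing down it reaches from about 300 to 850 mm from the base axis. Payload 4.2 kg.
Tool frame: the origin (TCP) lies midway between the tips of the shut fingers; the grasp point (between the pads) lies bot.grip_point_offset behind it (bot.grip_point_offset is the distance from the TCP to the grasp point, in mm); z points along the fingers, y is the line along which they close (so a half turn about z gives the same grasp; the last joint's range is limited). The gripper opens to 91 mm and grips with 3 to 60 N. Pads are 32 mm wide; open, the fingers measure 118 mm over their backs; the gripper's body (76 mm by 178 mm) begins 60 mm behind the grasp point.
Start: joints at [1.091, 0.32, 1.565, -0, 1.257, -0.02], TCP at [255.172, 515.297, 213.976] pointing down, gripper open.
Joint ranges: [-3.11, 3.11], [-0.84, 2.01], [0.21, 2.61], [-1.34, 4.49], [0.05, 2.63], [-2.56, 2.56]. Speed limits (rad/s): [2.57, 2.57, 3.14, 3.14, 3.14, 3.14].

## Interface

Orientations are given as [roll, pitch, yaw] about the fixed x, y, z axes, in that order (R = Rz(yaw) Ry(pitch) Rx(roll)).
In Python, from cell import bot gives the robot as it stands.
- The arm moves only by the tool arm_command, never from a script. Its arguments are lists of equal length, an entry for each row: "fingers": the opening, from 0 (shut) to 1 (fully open); "dp": the shift along the tool's x, y, z in m, a list of three; "twist": the turn, a rotation vector about the tool's x, y, z in degrees, a list of three. In form: {"fingers": [fingers, ...], "dp": [[x, y, z], ...], "twist": [[ax, ay, az], ...]}. A call has 1 to 20 rows; each row shifts and turns the commanded pose from where the row before left it, along the tool's axes as they then stand; what a row does not reach is not made up. A row lasts 1/10 s, in which the tool goes at most 50 mm and 8.59 degrees, less where a joint would pass 70% of its speed; a pose out of reach is approached as far as the arm can. A call is refused whole if a number of a shift passes 0.05 or a number of a turn 8.59, either way. A call with a gripper value outside its range is refused whole. The fingers move at their own pace and stop on an object; the grip force is fixed at half the most. Time passes only in rows, so rows that do not move let the fingers close. It gives the time, the measured TCP pose, the force, the opening and the grip force at its end, in the units of the state.
- bot.read_state(): the state, without advancing time (a new reading comes with each control period).
- bot.get_image(name): name is "side" or "top" or "wrist"; returns the picture (384x512x3 uint8, blue, green, red); there is no depth.
- bot.camera_model(name): a dict with "fx", "fy", "cx", "cy" (pixels), "k1" (the pictures are not rectified: a ray, as slopes to the right and down, at radius r is drawn at 1 + k1 r^2 times it, then the intrinsics apply), "world_to_cam" (4x4, takes a point from world to camera coordinates); the wrist camera has in their place "T_tool_cam" (4x4, takes a point from camera to tool coordinates, whose origin is the TCP and whose axes are the flange's). Camera axes: x right, y down, z forward; pixel columns grow to the right and rows downward; lengths in mm; the calibration is good to about 2 mm. A picture is of the moment at which its call begins: read the wrist's pose just before it. camera_model takes no time and is no camera call.
- bot.close_job(): hands the job in; it is judged then, once.
Trained networks look in the newest picture that a camera, given by its name, has taken for a name from the list of things; names that differ only in an ending like _2 or _b are one class to them, and where a whole thing is asked for, a point or a joint stands for the part that bears it (a point fixed in the world has none). Each returns a list of dicts, best first, with "conf" (0 to 1); they miss things now and then, are a little off and sometimes report something else, mostly with a low value. They report only what shows in the picture. A call takes as long as a camera call. They do not tell look-alikes from the thing itself.
- bot.look_for(camera, target): "rect" ([left, top, right, bottom] in pixels, round what is visible of it).
The state is a dict: "time": time; "qpos": joint angles; "joint_velocities": joint speeds; "effort": joint torques, N m; "position": TCP position; "orientation": TCP orientation; "ft_force": force on the tool from outside, world axes, zero at the start; "torque": the same for the moment, N m; "finger_gap": finger opening in mm; "grasp_force": force on a finger pad.
Only numpy, scipy, OpenCV 4.12 (cv2) and the standard library are available. Lean on these libraries where they do the work, as an engineer would, in place of code of your own. Each camera call takes 0.05 s, during which the arm holds its last target. There are 200 camera calls.

## Task

The small carton of cover slips is wanted on the steel tray, but it lies at the back of a storage bay with a screw-capped bottle standing in front of it. First take that bottle out of the bay and stand it upright on the bare bench, then take the carton out and lay it flat, right way up, inside the tray. Do not knock the bottle over, and leave the flask and the dish in the other bay as they are.

Things in the scene. Friction and masses are not known exactly. Their poses are not given: they have to be found in the camera images.
- bay: Grey open-fronted bay with the bottle and carton, fixed. Origin on the bench under it; x points from the open front to the back wall, z up. Floor x -80..+90, y -47..+47 mm, its top 12 mm over the bench; side walls (inner faces y = -42, +42 mm) and back wall (inner face x = +85 mm) 41 mm high over the bench. A like bay holding a flask and a dish stands to its left or right.
- bottle: Round glass bottle with a wide blue screw cap fast on it, 101 mm tall, about 0.2 kg. Body 56 mm in diameter up to 77 mm, cap 52 mm in diameter from 77 to 98 mm above its foot: grip the cap from above. Origin at the centre of its foot, z up. It stands at the front of the bay, its centre 55 mm before the carton's: no finger fits between the two.
- carton: Small flat white carton with blue panels, 40 mm (its x) by 64 mm (its y) by 28 mm high, about 60 g. Origin at the centre of its underside, z up. It lies on the bay's floor behind the bottle, its y axis roughly across the bay, its centre about 70 mm before the back wall; grip it from above across the 40 mm.
- tray: Shallow empty steel tray, fixed, 120 mm (its x) by 140 mm (its y), rim 20 mm high and 4 mm thick, floor top 12 mm over the bench. Origin on the bench under its centre, z up. The bench between x = 0.40 and 0.465 m, in front of bays and tray, is bare from y = -0.2 to 0.2 m.
- flask: Bystander: small conical glass flask, 60 mm in diameter at the foot, 97 mm tall, standing at the front of the other bay. Origin at the centre of its foot.
- dish: Bystander: round flat dish 62 mm in diameter, 16 mm high, at the back of the other bay. Origin at the centre of its underside.
Not all that is in view belongs to the job. What is shaped like the bottle but green is not meant.

How it is judged (in metres and radians):
On the way:
1. the bottle stands upright on the bare bench outside the bay, let go, with the carton still in the bay (height (world z) of bottle below 0.006 m and angle between bottle's own z axis and vertical below 0.15 rad and contact force between the fingers and bottle below 0.2 N and linear speed of bottle below 0.03 m/s and x of carton in the frame of bay above -0.03 m and z of carton in the frame of bay below 0.022 m), for 0.2 s.
At the end, for the whole second after the job is handed in: The carton lies flat (within 0.1 rad) and right way up on the tray's floor, inside the rim (its centre within 40 mm of the tray's centre along the tray's x and 50 mm along its y), and the bottle stands upright (within 0.15 rad) on the bare bench, on neither bay nor tray; both at rest (height (world z) of bottle between -0.01 and 0.006 m and angle between bottle's own z axis and vertical below 0.15 rad and linear speed of each of bottle, carton below 0.03 m/s and x of carton in the frame of tray between -0.04 and 0.04 m and y of carton in the frame of tray between -0.05 and 0.05 m and z of carton in the frame of tray below 0.016 m and angle between carton's own z axis and vertical below 0.1 rad); the robot touches nothing.
It fails at once if the bottle is tipped over (angle between bottle's own z axis and vertical above 0.7 rad).
It fails at once if the flask is shifted more than 20 mm or tipped (distance of flask from where it was at the start of the episode above 0.02 m or angle between flask's own z axis and vertical above 0.35 rad).
It fails at once if the dish is shifted more than 20 mm or tipped (distance of dish from where it was at the start of the episode above 0.02 m or angle between dish's own z axis and vertical above 0.35 rad).
It also fails if it takes over 59 s, if anything falls off the work surface, if the arm or the gripper's body presses on something with over 40 N, if the wrist force passes 120 N, or if a joint passes its speed limit or range.

## Working session

There is one attempt and no reset: what is moved stays moved. The work goes in short steps, Python scripts to look and compute and a tool call to move; the robot and the scene stay as the last step left them, time stands still between calls to the robot, and variables do not carry over. Pictures are saved under pics/ and viewed, at most 10 in all, crops included, and the job is handed in when it is done.

Besides the shell and the picture viewer there is one more tool, called after "Emit:" as a command line: name --argument value ..., lists and objects as JSON in quotes. arm_command: Moves the arm, as the interface text tells. Its arguments: {"type":"object","properties":{"fingers":{"type":"array","items":{"type":"number"}},"dp":{"type":"array","items":{"type":"array","items":{"type":"number"}}},"twist":{"type":"array","items":{"type":"array","items":{"type":"number"}}}},"required":["fingers","dp","twist"]}

```bash
mkdir -p pics; ls; python3 - <<'E'
from cell import bot
import cv2, numpy as np
s=bot.read_state(); print(s['time'],s['position'],s['orientation'],s['finger_gap'],bot.grip_point_offset)
for c in ['side','top']:
    cv2.imwrite(f'pics/{c}0.png',bot.get_image(c))
    for t in ['bottle','carton','tray','flask','dish','bay']:
        print(c,t,[(np.round(d['rect']).tolist(),round(d['conf'],2)) for d in bot.look_for(c,t)[:4]])
a=cv2.imread('pics/side0.png');b=cv2.imread('pics/top0.png')
cv2.imwrite('pics/both.png',cv2.resize(np.hstack([a,b]),(800,300)))
for c in ['side','top','wrist']: print(c,bot.camera_model(c))
E
```

```text
pics
0.0 [254.92467027 514.81330514 213.09830701] [-3.13977551e+00 -1.48006573e-05  2.68182120e+00] 90.9879145769718 18.8
side bottle [([230.0, 203.0, 260.0, 258.0], 0.94), ([288.0, 205.0, 316.0, 261.0], 0.81), ([177.0, 192.0, 207.0, 244.0], 0.77), ([213.0, 236.0, 249.0, 300.0], 0.65)]
side carton [([317.0, 229.0, 348.0, 254.0], 0.58)]
side tray [([231.0, 160.0, 279.0, 192.0], 0.62)]
side flask [([234.0, 172.0, 254.0, 202.0], 0.67)]
side dish [([262.0, 197.0, 294.0, 208.0], 0.84)]
side bay [([281.0, 226.0, 378.0, 275.0], 0.83)]
top bottle [([337.0, 157.0, 364.0, 190.0], 0.89), ([284.0, 247.0, 308.0, 273.0], 0.8), ([281.0, 99.0, 304.0, 135.0], 0.8), ([314.0, 207.0, 343.0, 235.0], 0.66)]
top carton [([335.0, 144.0, 364.0, 165.0], 0.87)]
top tray [([258.0, 160.0, 283.0, 188.0], 0.57), ([148.0, 145.0, 215.0, 203.0], 0.56)]
top flask [([255.0, 193.0, 283.0, 222.0], 0.76)]
top dish [([257.0, 158.0, 282.0, 186.0], 0.76)]
top bay [([327.0, 123.0, 370.0, 200.0], 0.93)]
side {'fx': 374.7794977400669, 'fy': 374.7794977400669, 'cx': 257.085023244283, 'cy': 192.9365703608678, 'k1': -0.04722807083
[... 650 characters left out ...]
9612e-01,
         5.62353480e+02],
       [ 1.79361744e-01,  2.67898271e-02, -9.83418360e-01,
         9.11449880e+02],
       [ 0.00000000e+00,  0.00000000e+00,  0.00000000e+00,
         1.00000000e+00]])}
wrist {'fx': 317.80907449929856, 'fy': 317.80907449929856, 'cx': 256.5758078561189, 'cy': 184.91956877600438, 'k1': 0.01997667389783077, 'T_tool_cam': array([[-3.84325087e-04, -9.65004450e-01, -2.62233225e-01,
         7.45553509e+01],
       [ 9.99999359e-01, -6.50246991e-04,  9.27290579e-04,
        -3.32200037e-02],
       [-1.06535590e-03, -2.62232701e-01,  9.65004081e-01,
        -1.70543680e+02],
       [ 0.00000000e+00,  0.00000000e+00,  0.00000000e+00,
         1.00000000e+00]])}
```

View pics/top0.png

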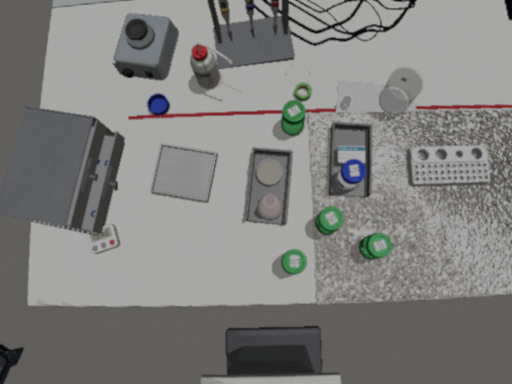

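View pics/side0.png

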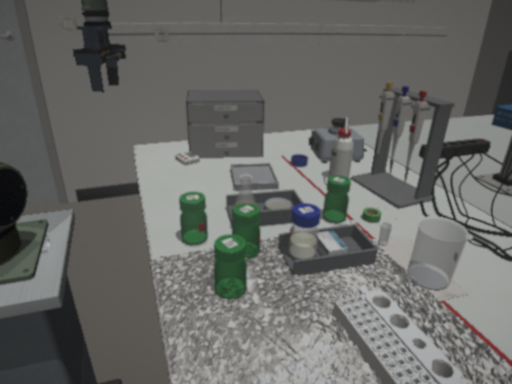

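Candidates for "bottle" in the top view are the blue cap at (353,170) in the right-hand bay, and green look-alikes at (293,111), (330,220), (376,246) and (294,262). I choose the blue-capped one in the bay. The carton is behind it at about (351,155), the tray at (184,173), and the flask and dish are in the left bay at (270,208) and (269,171).

```bash
cat > h.py <<'E'
from cell import bot
import cv2, numpy as np
from scipy.spatial.transform import Rotation as R
def ray(cam,px,st=None):
    m=bot.camera_model(cam); d=np.array([(px[0]-m['cx'])/m['fx'],(px[1]-m['cy'])/m['fy']]); u=d.copy()
    for _ in range(20): u=d/(1+m['k1']*(u@u))
    if cam=='wrist':
        st=st or bot.read_state(); T=np.eye(4); T[:3,:3]=R.from_euler('xyz',st['orientation']).as_matrix(); T[:3,3]=st['position']; T=T@m['T_tool_cam']
    else: T=np.linalg.inv(m['world_to_cam'])
    return T[:3,3],T[:3,:3]@np.array([u[0],u[1],1])
def at(cam,px,z,st=None):
    o,d=ray(cam,px,st); return np.round(o+d*(z-o[2])/d[2],1)
E
python3 - <<'E'
from h import *
for n,p,z in [('cap',(353.5,171),113),('carton',(351,154.5),40),('g1',(293,111),100),('g2',(330,220),100),('g3',(377,245),100),('g4',(294,262),100),('flask',(270,197),109),('dish',(269,171),28),
 ('bayFL',(330,195),41),('bayFR',(369,197),41),('bayBL',(332,123),41),('bayBR',(370,124),41),
 ('trTL',(161,146),20),('trTR',(217,152),20),('trBR',(209,201),20),('trBL',(153,193),20)]: print(n,at('top',p,z))
im=cv2.imread('pics/top0.png')
a=cv2.resize(im[110:280,270:400],None,fx=3.5,fy=3.5,interpolation=cv2.INTER_CUBIC)[:595]
b=cv2.resize(im[135:215,140:230],(345,307),interpolation=cv2.INTER_CUBIC)
o=np.zeros((595,800,3),np.uint8);o[:,:a.shape[1]]=a;o[:307,455:800]=b
cv2.imwrite('pics/crop1.png',o)
E
```

```text
cap [ 590.9 -192.8  113. ]
carton [ 646.8 -203.6   40. ]
g1 [734.3 -70.5 100. ]
g2 [ 489.6 -139.   100. ]
g3 [ 433.9 -235.1  100. ]
g4 [404.3 -60.  100. ]
flask [541.1 -14.1 109. ]
dish [616.2 -12.7  28. ]
bayFL [ 553.1 -149.6   41. ]
bayFR [ 545.8 -238.2   41. ]
bayBL [ 724.3 -164.    41. ]
bayBR [ 719.4 -253.5   41. ]
trTL [688.8 245.8  20. ]
trTR [668.6 109.7  20. ]
trBR [551.1 129.   20. ]
trBL [574.1 262.7  20. ]
```

View pics/crop1.png

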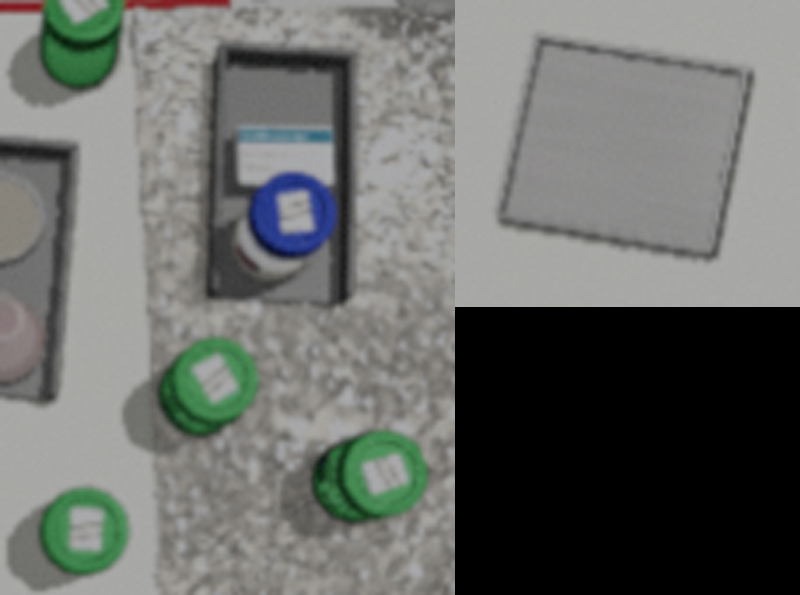

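The crop confirms it: the blue-capped bottle is in the right bay with the carton (blue stripe, white top) right behind it. g4 stands at about (404,-60) and g2 at (490,-139), so I will put the bottle near (435,70). First I turn the tool by 68.4°, then travel above the bottle.

Emit:
arm_command --fingers '[1, 1, 1, 1, 1, 1, 1, 1, 1]' --dp '[[0, 0, 0], [0, 0, 0], [0, 0, 0], [0, 0, 0], [0, 0, 0], [0, 0, 0], [0, 0, 0], [0, 0, 0], [0, 0, 0]]' --twist '[[0, 0, 8.5], [0, 0, 8.5], [0, 0, 8.5], [0, 0, 8.5], [0, 0, 8.5], [0, 0, 8.5], [0, 0, 8.5], [0, 0, 8.5], [0, 0, 0]]'

```text
time: 1.6
position: [255.2, 515.3, 214.0]
orientation: [3.142, -0.0, 1.495]
ft_force: [-0.1, -0.2, -0.7]
finger_gap: 91.4
grasp_force: 0.0
```

Emit:
arm_command --fingers '[1, 1, 1, 1, 1, 1, 1, 1, 1, 1, 1, 1, 1, 1, 1, 1, 1, 1, 1, 1]' --dp '[[-0.034, 0.0197, 0], [-0.034, 0.0197, 0], [-0.034, 0.0197, 0], [-0.034, 0.0197, 0], [-0.034, 0.0197, 0], [-0.034, 0.0197, 0], [-0.034, 0.0197, 0], [-0.034, 0.0197, 0], [-0.034, 0.0197, 0], [-0.034, 0.0197, 0], [-0.034, 0.0197, 0], [-0.034, 0.0197, 0], [-0.034, 0.0197, 0], [-0.034, 0.0197, 0], [-0.034, 0.0197, 0], [-0.034, 0.0197, 0], [-0.034, 0.0197, 0], [-0.034, 0.0197, 0], [-0.034, 0.0197, 0], [-0.034, 0.0197, 0]]' --twist '[[0, 0, 0], [0, 0, 0], [0, 0, 0], [0, 0, 0], [0, 0, 0], [0, 0, 0], [0, 0, 0], [0, 0, 0], [0, 0, 0], [0, 0, 0], [0, 0, 0], [0, 0, 0], [0, 0, 0], [0, 0, 0], [0, 0, 0], [0, 0, 0], [0, 0, 0], [0, 0, 0], [0, 0, 0], [0, 0, 0]]'

```text
time: 3.6
position: [597.1, -194.2, 213.9]
orientation: [3.141, -0.0, 1.498]
ft_force: [-0.1, 0.3, -0.5]
finger_gap: 91.4
grasp_force: 0.0
```

Emit:
arm_command --fingers '[1, 1, 1]' --dp '[[0, 0, 0], [0, 0, 0], [0, 0, 0]]' --twist '[[0, 0, 0], [0, 0, 0], [0, 0, 0]]'

```text
time: 3.9
position: [596.0, -191.7, 213.9]
orientation: [-3.141, -0.001, 1.497]
ft_force: [-0.0, 0.1, 0.2]
finger_gap: 91.4
grasp_force: 0.0
```

```bash
python3 - <<'E'
from h import *
s=bot.read_state(); print(s['time'],s['position'],s['orientation'])
im=bot.get_image('wrist'); cv2.imwrite('pics/w1.png',im)
for t in ['bottle','carton']: print(t,[(np.round(d['rect']).tolist(),round(d['conf'],2)) for d in bot.look_for('wrist',t)[:3]])
E
```

```text
3.9 [ 595.99199175 -191.66610016  213.8658563 ] [-3.14086358e+00 -7.34052664e-04  1.49686050e+00]
bottle [([108.0, 100.0, 191.0, 166.0], 0.98), ([76.0, 186.0, 155.0, 253.0], 0.9), ([224.0, 138.0, 286.0, 216.0], 0.84)]
carton [([285.0, 137.0, 322.0, 201.0], 0.63)]
```

View pics/w1.png

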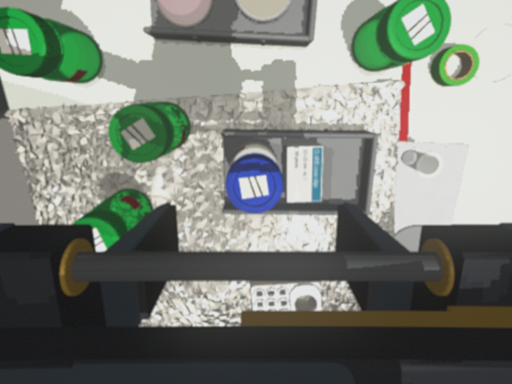

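The wrist picture shows the blue cap at (254,184) between the fingers' line, and the carton at (305,174) behind it, aligned with the bay. Next I measure both by colour.

```bash
python3 - <<'E'
from h import *
im=cv2.imread('pics/w1.png').astype(int); b,g,r=im[...,0],im[...,1],im[...,2]
m=((b>g+40)&(b>r+40)).astype(np.uint8); m[:,288:]=0; m[:130]=0; m[218:]=0
n,l,st,c=cv2.connectedComponentsWithStats(m); k=1+st[1:,4].argmax(); print('cap',st[k])
cn=max(cv2.findContours((l==k).astype(np.uint8),0,1)[0],key=cv2.contourArea); (x,y),rad=cv2.minEnclosingCircle(cn); print(x,y,rad)
S=bot.read_state(); print(at('wrist',(x,y),105,S),at('wrist',(x,y),110,S))
w=at('wrist',(x+rad,y),110,S)-at('wrist',(x-rad,y),110,S); print('diam',np.hypot(*w[:2]))
for p in [(288,146),(323,147),(323,202),(289,203)]: print(at('wrist',p,40,S))
print('bay',[at('wrist',p,41,S) for p in [(222,132),(378,132),(372,210)]])
print(S['position'],np.degrees(S['orientation']))
E
```

```text
cap [ 226  157   58   56 1922]
254.2248077392578 184.88760375976562 28.904266357421875
[ 593.4 -192.8  105. ] [ 593.6 -191.4  110. ]
diam 51.74717383587245
[ 631.7 -169.3   40. ]
[ 669.6 -173.2   40. ]
[ 668.4 -236.2   40. ]
[ 629.7 -234.5   40. ]
bay [array([ 561.8, -148.9,   41. ]), array([ 728.2, -161.4,   41. ]), array([ 723.7, -249.6,   41. ])]
[ 596.21007344 -191.40138887  214.30435127] [ 1.79989351e+02 -1.17580650e-02  8.57721401e+01]
```

Emit:
arm_command --fingers '[1, 1, 1, 1, 1, 1, 1, 1, 1, 0, 0, 0, 0, 0, 0, 0]' --dp '[[0, -0.003, 0.019], [0, 0, 0.019], [0, 0, 0.019], [0, 0, 0.019], [0, 0, 0.019], [0, 0, 0.019], [0, 0, 0.019], [0, 0, 0], [0, 0, 0], [0, 0, 0], [0, 0, 0], [0, 0, 0], [0, 0, 0], [0, 0, 0], [0, 0, 0], [0, 0, 0]]' --twist '[[0, 0, 0], [0, 0, 0], [0, 0, 0], [0, 0, 0], [0, 0, 0], [0, 0, 0], [0, 0, 0], [0, 0, 0], [0, 0, 0], [0, 0, 0], [0, 0, 0], [0, 0, 0], [0, 0, 0], [0, 0, 0], [0, 0, 0], [0, 0, 0]]'

```text
time: 5.65
position: [593.6, -192.4, 81.2]
orientation: [3.141, 0.0, 1.495]
ft_force: [-0.7, 0.7, 2.7]
finger_gap: 54.4
grasp_force: 30.0
```

Emit:
arm_command --fingers '[0, 0, 0, 0, 0, 0, 0, 0, 0]' --dp '[[0, 0, -0.005], [0, 0, -0.01], [0, 0, -0.02], [0, 0, -0.02], [0, 0, -0.02], [0, 0, -0.02], [0, 0, -0.02], [0, 0, -0.01], [0, 0, 0]]' --twist '[[0, 0, 0], [0, 0, 0], [0, 0, 0], [0, 0, 0], [0, 0, 0], [0, 0, 0], [0, 0, 0], [0, 0, 0], [0, 0, 0]]'

```text
time: 6.55
position: [594.3, -192.6, 207.8]
orientation: [3.138, 0.001, 1.495]
ft_force: [-0.4, 0.2, -2.4]
finger_gap: 55.0
grasp_force: 30.0
```

```bash
python3 - <<'E'
from h import *
import math
s=bot.read_state(); y=s['orientation'][2]
for tgt in [(435,70)]:
    d=np.array(tgt)-s['position'][:2]; print(s['position'],s['finger_gap'],s['ft_force'],'tool dx,dy',d@[math.cos(y),math.sin(y)],d@[math.sin(y),-math.cos(y)])
cv2.imwrite('pics/top1.png',bot.get_image('top'))
for t in ['bottle','carton']: print(t,[(np.round(d['rect']).tolist(),round(d['conf'],2)) for d in bot.look_for('top',t)[:5]])
for p in [(247,222),(289,225)]: print(at('top',p,41))
E
```

```text
[ 594.32161582 -192.60337525  207.75872765] 55.008802037757 [-0.44818076  0.23831608 -2.35532747] tool dx,dy 249.78536536765137 -178.74893345115788
bottle [([281.0, 101.0, 307.0, 134.0], 0.73), ([314.0, 209.0, 344.0, 234.0], 0.7), ([281.0, 249.0, 308.0, 273.0], 0.68)]
carton [([337.0, 147.0, 346.0, 165.0], 0.58)]
[497.2  39.9  41. ]
[487.7 -54.2  41. ]
```

Emit:
arm_command --fingers '[0, 0, 0, 0, 0, 0, 0, 0, 0, 0, 0, 0, 0, 0, 0, 0]' --dp '[[0.01, -0.007, 0], [0.018, -0.013, 0], [0.018, -0.013, 0], [0.018, -0.013, 0], [0.018, -0.013, 0], [0.018, -0.013, 0], [0.018, -0.013, 0], [0.018, -0.013, 0], [0.018, -0.013, 0], [0.018, -0.013, 0], [0.018, -0.013, 0], [0.018, -0.013, 0], [0.018, -0.013, 0], [0.018, -0.013, 0], [0.006, -0.003, 0], [0, 0, 0]]' --twist '[[0, 0, 0], [0, 0, 0], [0, 0, 0], [0, 0, 0], [0, 0, 0], [0, 0, 0], [0, 0, 0], [0, 0, 0], [0, 0, 0], [0, 0, 0], [0, 0, 0], [0, 0, 0], [0, 0, 0], [0, 0, 0], [0, 0, 0], [0, 0, 0]]'

```text
time: 8.3
position: [433.2, 71.1, 205.7]
orientation: [-3.141, 0.0, 1.497]
ft_force: [0.6, -0.3, -2.2]
finger_gap: 54.8
grasp_force: 30.0
```

Emit:
arm_command --fingers '[0, 0, 0, 0, 0, 0, 0, 0, 0, 0, 0]' --dp '[[0, 0, 0.01], [0, 0, 0.02], [0, 0, 0.02], [0, 0, 0.02], [0, 0, 0.02], [0, 0, 0.02], [0, 0, 0.015], [0, 0, 0.008], [0, 0, 0.002], [0, 0, 0], [0, 0, 0]]' --twist '[[0, 0, 0], [0, 0, 0], [0, 0, 0], [0, 0, 0], [0, 0, 0], [0, 0, 0], [0, 0, 0], [0, 0, 0], [0, 0, 0], [0, 0, 0], [0, 0, 0]]'

```text
time: 9.4
position: [434.7, 70.4, 71.5]
orientation: [3.14, -0.0, 1.495]
ft_force: [-0.4, -0.5, -1.9]
finger_gap: 55.3
grasp_force: 30.0
```

Emit:
arm_command --fingers '[0, 0, 0]' --dp '[[0, 0, 0.001], [0, 0, 0.0007], [0, 0, 0]]' --twist '[[0, 0, 0], [0, 0, 0], [0, 0, 0]]'

```text
time: 9.7
position: [434.1, 70.5, 69.4]
orientation: [3.141, -0.0, 1.495]
ft_force: [0.2, -0.0, -1.9]
finger_gap: 54.8
grasp_force: 30.0
```

Emit:
arm_command --fingers '[0, 0, 0]' --dp '[[0, 0, 0.0007], [0, 0, 0.0003], [0, 0, 0]]' --twist '[[0, 0, 0], [0, 0, 0], [0, 0, 0]]'

```text
time: 10.0
position: [434.2, 70.6, 69.1]
orientation: [3.141, -0.0, 1.495]
ft_force: [-2.0, -0.8, 6.5]
finger_gap: 55.1
grasp_force: 30.0
```

The foot now bears on the bench (6.5 N), so I open, hold a moment, and lift clear.

Emit:
arm_command --fingers '[0.8, 0.9, 1, 1, 1, 1, 1, 1, 1, 1, 1, 1, 1, 1, 1]' --dp '[[0, 0, 0], [0, 0, 0], [0, 0, 0], [0, 0, 0], [0, 0, 0], [0, 0, 0], [0, 0, -0.01], [0, 0, -0.02], [0, 0, -0.02], [0, 0, -0.02], [0, 0, -0.02], [0, 0, -0.02], [0, 0, -0.02], [0, 0, -0.01], [0, 0, 0]]' --twist '[[0, 0, 0], [0, 0, 0], [0, 0, 0], [0, 0, 0], [0, 0, 0], [0, 0, 0], [0, 0, 0], [0, 0, 0], [0, 0, 0], [0, 0, 0], [0, 0, 0], [0, 0, 0], [0, 0, 0], [0, 0, 0], [0, 0, 0]]'

```text
time: 11.5
position: [434.8, 70.6, 209.8]
orientation: [3.138, -0.001, 1.495]
ft_force: [-0.1, -0.1, -0.4]
finger_gap: 91.1
grasp_force: 0.0
```

```bash
python3 - <<'E'
from h import *
import math
s=bot.read_state(); y=s['orientation'][2]
d=np.array((645,-203))-s['position'][:2]; print(s['position'],'tool dx,dy',d@[math.cos(y),math.sin(y)],d@[math.sin(y),-math.cos(y)])
a=bot.get_image('side'); b=bot.get_image('wrist')
cv2.imwrite('pics/mid.png',np.hstack([cv2.resize(a[120:320,120:400],(400,286)),cv2.resize(b,(381,286))]))
E
```

```text
[434.83397401  70.58510389 209.79658179] tool dx,dy -256.8795075312495 230.28566207852182
```

View pics/mid.png

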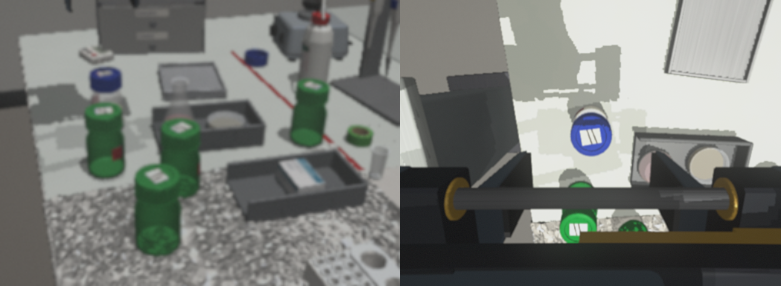

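The bottle stands upright on the bare bench (side view, blue cap at (105,78)), and the carton still lies in its bay at (300,173). Next I go above the carton.

Emit:
arm_command --fingers '[1, 1, 1, 1, 1, 1, 1, 1, 1, 1, 1, 1, 0.75, 0.75, 0.75, 0.75, 0.75, 0.75, 0.75, 0.75]' --dp '[[-0.016, 0.0144, 0], [-0.016, 0.0144, 0], [-0.016, 0.0144, 0], [-0.016, 0.0144, 0], [-0.016, 0.0144, 0], [-0.016, 0.0144, 0], [-0.016, 0.0144, 0], [-0.016, 0.0144, 0], [-0.016, 0.0144, 0], [-0.016, 0.0144, 0], [-0.016, 0.0144, 0], [-0.016, 0.0144, 0], [-0.016, 0.0144, 0], [-0.016, 0.0144, 0], [-0.016, 0.0144, 0.01], [-0.016, 0.0144, 0.02], [0, 0, 0.02], [0, 0, 0.01], [0, 0, 0], [0, 0, 0]]' --twist '[[0, 0, 0], [0, 0, 0], [0, 0, 0], [0, 0, 0], [0, 0, 0], [0, 0, 0], [0, 0, 0], [0, 0, 0], [0, 0, 0], [0, 0, 0], [0, 0, 0], [0, 0, 0], [0, 0, 0], [0, 0, 0], [0, 0, 0], [0, 0, 0], [0, 0, 0], [0, 0, 0], [0, 0, 0], [0, 0, 0]]'

```text
time: 13.6
position: [644.3, -201.9, 148.3]
orientation: [-3.141, -0.0, 1.495]
ft_force: [-0.4, -0.0, 0.9]
finger_gap: 68.5
grasp_force: 0.0
```

```bash
python3 - <<'E'
from h import *
s=bot.read_state(); print(s['time'],s['position'],s['orientation'])
im=bot.get_image('wrist'); cv2.imwrite('pics/w2.png',im)
for t in ['carton']: print(t,[(np.round(d['rect']).tolist(),round(d['conf'],2)) for d in bot.look_for('wrist',t)[:3]])
cv2.imwrite('pics/w2c.png',cv2.resize(im[80:280,156:356],(600,600),interpolation=cv2.INTER_CUBIC))
E
```

```text
13.6 [ 644.30367231 -201.91409166  148.32764571] [-3.14140654e+00 -2.34059120e-04  1.49530550e+00]
carton [([235.0, 143.0, 280.0, 218.0], 0.74)]
```

View pics/w2c.png

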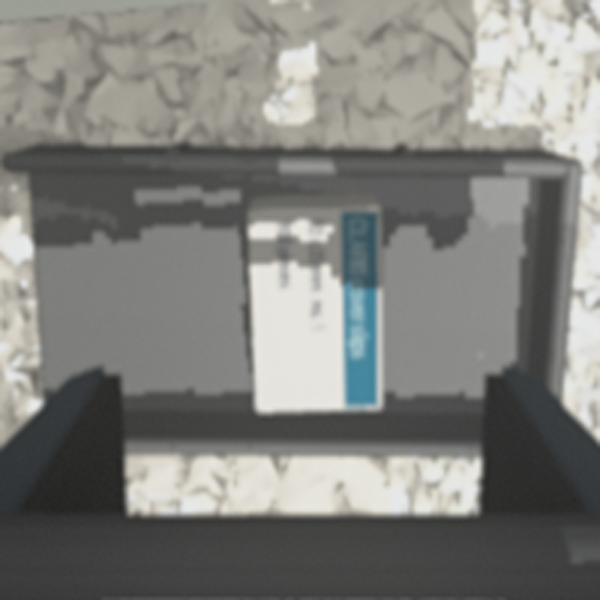

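The carton's top face has crop corners (249,210), (380,210), (382,409) and (257,412). It is nearly square to the tool and slightly ahead of the fingers' line.

```bash
python3 - <<'E'
from h import *
import math
s=bot.read_state(); y=s['orientation'][2]
c=np.array([at('wrist',(p[0]/3+156,p[1]/3+80),40,s) for p in [(249,210),(380,210),(382,409),(257,412)]]); print(c)
m=c.mean(0)[:2]; d=m-s['position'][:2]
e=(c[3]-c[0])+(c[2]-c[1]); print('ctr',m,'long-axis vs tool x deg',math.degrees(math.atan2(-e[1],-e[0])-y))
print(s['position'],'tool dx,dy',d@[math.cos(y),math.sin(y)],d@[math.sin(y),-math.cos(y)], bot.camera_model('wrist')['T_tool_cam'][:3,3])
E
```

```text
[[ 631.3 -170.6   40. ]
 [ 669.9 -173.6   40. ]
 [ 667.1 -236.1   40. ]
 [ 628.  -234.1   40. ]]
ctr [ 649.075 -203.6  ] long-axis vs tool x deg 1.5470955592447864
[ 644.83027114 -202.07291224  149.50272744] tool dx,dy -1.2031002527739914 4.34767407638105 [  73.95300184   -0.8608172  -170.54555105]
```

Emit:
arm_command --fingers '[0.75, 0.75, 0.75, 0.75, 0.75, 0.75, 0.75, 0.75, 0.75, 0.75, 0, 0, 0, 0, 0, 0, 0]' --dp '[[-0.001, 0.004, 0], [0, 0, 0.02], [0, 0, 0.02], [0, 0, 0.02], [0, 0, 0.02], [0, 0, 0.02], [0, 0, 0.02], [0, 0, 0.01], [0, 0, 0.003], [0, 0, 0], [0, 0, 0], [0, 0, 0], [0, 0, 0], [0, 0, 0], [0, 0, 0], [0, 0, 0], [0, 0, 0]]' --twist '[[0, 0, -1], [0, 0, 0], [0, 0, 0], [0, 0, 0], [0, 0, 0], [0, 0, 0], [0, 0, 0], [0, 0, 0], [0, 0, 0], [0, 0, 0], [0, 0, 0], [0, 0, 0], [0, 0, 0], [0, 0, 0], [0, 0, 0], [0, 0, 0], [0, 0, 0]]'

```text
time: 15.4
position: [648.5, -203.6, 15.8]
orientation: [3.141, 0.0, 1.512]
ft_force: [0.2, -0.2, 3.9]
finger_gap: 39.3
grasp_force: 30.0
```

Emit:
arm_command --fingers '[0, 0, 0, 0, 0, 0, 0, 0, 0, 0]' --dp '[[0, 0, -0.005], [0, 0, -0.015], [0, 0, -0.02], [0, 0, -0.02], [0, 0, -0.02], [0, 0, -0.02], [0, 0, -0.02], [0, 0, -0.02], [0, 0, -0.01], [0, 0, 0]]' --twist '[[0, 0, 0], [0, 0, 0], [0, 0, 0], [0, 0, 0], [0, 0, 0], [0, 0, 0], [0, 0, 0], [0, 0, 0], [0, 0, 0], [0, 0, 0]]'

```text
time: 16.4
position: [649.1, -203.8, 167.5]
orientation: [3.138, 0.001, 1.512]
ft_force: [0.2, -0.5, -0.6]
finger_gap: 40.0
grasp_force: 30.0
```

```bash
python3 - <<'E'
from h import *
import math
s=bot.read_state(); y=s['orientation'][2]
d=np.array((620,187))-s['position'][:2]; print(s['position'],s['finger_gap'],'tool dx,dy',d@[math.cos(y),math.sin(y)],d@[math.sin(y),-math.cos(y)])
im=bot.get_image('top')
print([(np.round(d['rect']).tolist(),round(d['conf'],2)) for d in bot.look_for('top','tray')[:3]])
E
```

```text
[ 649.10685    -203.7968683   167.47577298] 39.96056109081076 tool dx,dy 388.4350196719504 -51.842419734487756
[([149.0, 143.0, 218.0, 202.0], 0.58)]
```

Emit:
arm_command --fingers '[0, 0, 0, 0, 0, 0, 0, 0, 0, 0, 0, 0, 0, 0, 0, 0, 0, 0, 0]' --dp '[[0.01, -0.0015, 0], [0.024, -0.0032, 0], [0.024, -0.0032, 0], [0.024, -0.0032, 0], [0.024, -0.0032, 0], [0.024, -0.0032, 0], [0.024, -0.0032, 0], [0.024, -0.0032, 0], [0.024, -0.0032, 0], [0.024, -0.0032, 0], [0.024, -0.0032, 0], [0.024, -0.0032, 0], [0.024, -0.0032, 0], [0.024, -0.0032, 0], [0.024, -0.0032, 0], [0.024, -0.0032, 0], [0.018, -0.0023, 0], [0, 0, 0], [0, 0, 0]]' --twist '[[0, 0, 0], [0, 0, 0], [0, 0, 0], [0, 0, 0], [0, 0, 0], [0, 0, 0], [0, 0, 0], [0, 0, 0], [0, 0, 0], [0, 0, 0], [0, 0, 0], [0, 0, 0], [0, 0, 0], [0, 0, 0], [0, 0, 0], [0, 0, 0], [0, 0, 5], [0, 0, 0], [0, 0, 0]]'

```text
time: 18.4
position: [618.4, 186.9, 164.3]
orientation: [-3.14, 0.001, 1.428]
ft_force: [-0.5, -1.1, -0.4]
finger_gap: 39.6
grasp_force: 30.0
```

```bash
python3 - <<'E'
from h import *
s=bot.read_state(); print(s['time'],s['position'],s['orientation'],s['finger_gap'])
im=bot.get_image('wrist'); cv2.imwrite('pics/w3.png',im)
print([(np.round(d['rect']).tolist(),round(d['conf'],2)) for d in bot.look_for('wrist','tray')[:3]])
E
```

```text
18.4 [618.40798869 186.9068437  164.34201851] [-3.13999687e+00  1.17712534e-03  1.42774833e+00] 39.648126279773926
[([204.0, 91.0, 331.0, 211.0], 0.74)]
```

View pics/w3.png

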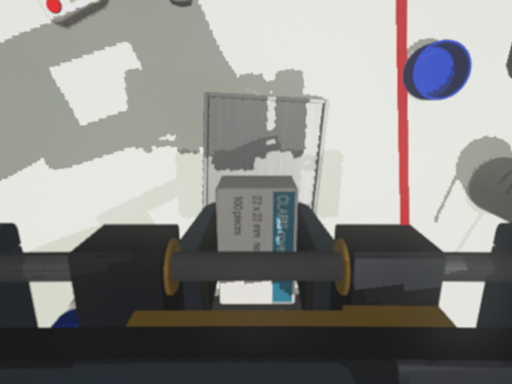

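The carton hangs level, label up, at (257,230), with the tray beneath it. The tray's far rim runs from (206,93) to (329,98).

```bash
python3 - <<'E'
from h import *
import math
s=bot.read_state(); y=s['orientation'][2]
a,b=at('wrist',(206,93),20,s)[:2],at('wrist',(329,98),20,s)[:2]; u=(b-a)/np.hypot(*(b-a)); n=np.array([u[1],-u[0]])
c=(a+b)/2+70*n; d=c-s['position'][:2]
print(a,b,np.hypot(*(b-a)),'ctr',c,'yaw',math.degrees(math.atan2(u[1],u[0])),'tool',d@[math.cos(y),math.sin(y)],d@[math.sin(y),-math.cos(y)],s['position'])
E
```

```text
[582.1 271.5] [697.4 249.9] 117.30579695820659 ctr [626.86061142 191.89692113] yaw -10.610654054060188 tool 6.963998296953645 7.081639684044869 [618.84632521 186.03022619 164.78418997]
```

Emit:
arm_command --fingers '[0, 0, 0, 0, 0, 0, 0, 0, 0, 0, 0, 0]' --dp '[[0.003, 0.004, 0.005], [0, 0, 0.02], [0, 0, 0.02], [0, 0, 0.02], [0, 0, 0.02], [0, 0, 0.02], [0, 0, 0.02], [0, 0, 0.015], [0, 0, 0.005], [0, 0, 0.002], [0, 0, 0], [0, 0, 0]]' --twist '[[0, 0, 0], [0, 0, 0], [0, 0, 0], [0, 0, 0], [0, 0, 0], [0, 0, 0], [0, 0, 0], [0, 0, 0], [0, 0, 0], [0, 0, 0], [0, 0, 0], [0, 0, 0]]'

```text
time: 19.7
position: [624.3, 189.3, 19.2]
orientation: [3.14, -0.001, 1.425]
ft_force: [0.4, -0.5, -1.0]
finger_gap: 40.1
grasp_force: 30.0
```

Emit:
arm_command --fingers '[0, 0, 0]' --dp '[[0, 0, 0.0015], [0, 0, 0.001], [0, 0, 0]]' --twist '[[0, 0, 0], [0, 0, 0], [0, 0, 0]]'

```text
time: 20.0
position: [623.5, 189.3, 15.9]
orientation: [3.141, -0.0, 1.425]
ft_force: [0.2, 0.0, -0.0]
finger_gap: 39.9
grasp_force: 30.0
```

Emit:
arm_command --fingers '[0, 0, 0]' --dp '[[0, 0, 0.0007], [0, 0, 0.0003], [0, 0, 0]]' --twist '[[0, 0, 0], [0, 0, 0], [0, 0, 0]]'

```text
time: 20.3
position: [623.6, 189.3, 15.8]
orientation: [3.141, -0.0, 1.425]
ft_force: [-0.8, -1.4, 4.1]
finger_gap: 39.7
grasp_force: 30.0
```

Contact with the tray floor (4 N), so I release and lift.

Emit:
arm_command --fingers '[0.5, 0.55, 0.6, 0.6, 0.6, 0.6, 0.6, 0.6, 0.6, 0.6, 0.6, 0.6, 0.6, 0.6, 0.6]' --dp '[[0, 0, 0], [0, 0, 0], [0, 0, 0], [0, 0, 0], [0, 0, 0], [0, 0, -0.005], [0, 0, -0.02], [0, 0, -0.02], [0, 0, -0.02], [0, 0, -0.02], [0, 0, -0.02], [0, 0, -0.02], [0, 0, -0.02], [0, 0, -0.01], [0, 0, 0]]' --twist '[[0, 0, 0], [0, 0, 0], [0, 0, 0], [0, 0, 0], [0, 0, 0], [0, 0, 0], [0, 0, 0], [0, 0, 0], [0, 0, 0], [0, 0, 0], [0, 0, 0], [0, 0, 0], [0, 0, 0], [0, 0, 0], [0, 0, 0]]'

```text
time: 21.8
position: [624.4, 189.4, 171.6]
orientation: [3.138, -0.002, 1.425]
ft_force: [0.4, 1.1, 0.3]
finger_gap: 54.7
grasp_force: 0.0
```

```bash
python3 - <<'E'
from h import *
a=bot.get_image('side'); b=bot.get_image('wrist')
cv2.imwrite('pics/end.png',np.hstack([cv2.resize(a[120:320,120:400],(400,286)),cv2.resize(b,(381,286))]))
s=bot.read_state(); print(s['time'],s['position'],s['ft_force'])
E
```

```text
21.9 [623.13251581 189.0866802  169.10296093] [ 0.90988786  0.8458299  -0.56598133]
```

View pics/end.png

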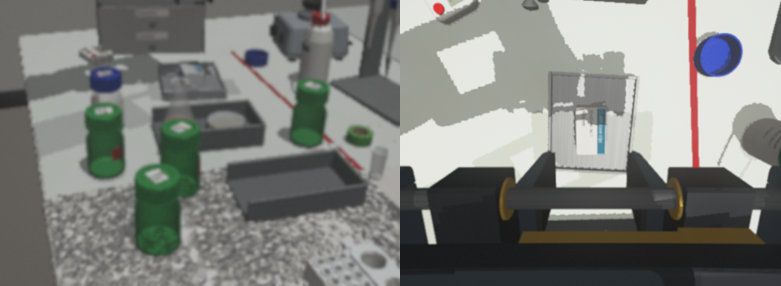

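The carton lies flat, label up, in the middle of the tray (wrist view, (590,130)). The bottle stands upright on the bench, and the flask and dish are undisturbed.

```bash
python3 -c "
from cell import bot
print(bot.close_job())"
```

```text
the job is handed in; nothing more can be done
None
```

The job is handed in at about 22 s: the bottle stands upright on the bare bench and the carton lies flat, label up, in the tray, with the flask and dish not touched; the hand-in returned no verdict.

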